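Offer up the cover plate of the retainer press

TASK

Swing the red-knobbed lever on the retainer press fully up so that it is out of the way, then take the cover plate off the blue mat by its black grip bar and hold it level, hovering about a centimetre above the steel deck of the press, with its four holes centred over the four threaded holes (either way round), so that a colleague can start the screws. Finish while still holding the plate there, steady and not touching the press, and leave everything else on the counter where it is.

Things in the scene. Friction and masses are not known exactly. Their poses are not given: they have to be found in the camera images.
- press: Fixed bench-top press, white housing x -71..+125, y +-63 mm in its own frame. Origin: on the counter below the deck's centre; x points from deck to lever head, z up. Steel deck 124 x 104 mm centred on the origin, top at z 80 mm, with a black open well (44 mm) and four threaded holes (7 mm). At x 98 mm two grey cheeks (36 mm over all in y, up to z 120 mm) carry the lever.
- press_hole0 (a point): Mouth of the threaded hole at x -42, y -34 mm in the press frame, on the deck's top (z 80 mm). Site axes as the press.
- press_hole1 (a point): Threaded hole mouth at x +42, y -34 mm.
- press_hole2 (a point): Threaded hole mouth at x +42, y +34 mm.
- press_hole3 (a point): Threaded hole mouth at x -42, y +34 mm.
- lever_pivot (a point): The lever's hinge axis, at x 98, y 0, z 112 mm in the press frame; the axis lies along the press's y.
- lever_knob (a point): Centre of the red knob at the lever's end, 78 mm from the pivot: a disc 20 mm across and 18 mm wide along the press's y, its flat sides facing +-y. The lever's bar behind it is 9 mm wide.
- lift_lever (a joint): Lever angle, rad. 0: level over the deck, pointing to the press's -x, its bar 28 mm above the deck, barring the plate's way; pi/2: upright; 1.8: end stop, leaning back away from the deck. Stiff in friction (about 1 N at the knob), it stays where it is left. It starts between 0 and 0.35.
- mat: Thin blue silicone mat, 150 x 130 x 4 mm, fixed to the counter; origin under its centre. The cover plate lies on it.
- cover: Cover plate, aluminium, 112 (x) x 92 (y) x 6 mm, 140 to 280 g, lying on the mat, with four 12 mm through holes in the pattern of the threaded holes. Origin: centre of its underside, z up. A black grip bar, 46 mm long along x, 12 mm thick along y, stands on its middle, from 6 to 46 mm above the underside. Balanced about the bar.
- cover_hole0 (a point): Underside centre of the plate's hole at x -42, y -34 mm in the plate frame.
- cover_hole1 (a point): Underside centre of the hole at x +42, y -34 mm.
- cover_hole2 (a point): Underside centre of the hole at x +42, y +34 mm.
- cover_hole3 (a point): Underside centre of the hole at x -42, y +34 mm.
- impression_tray: Bystander: loose yellow plastic impression tray with a short handle, 100 x 66 x 18 mm; origin under the tray.
- tucker: Bystander: loose steel tucker, a slim double-ended hand instrument 170 mm long, lying flat; origin at its middle.
- shade_case: Bystander: loose frosted shade guide case, 70 x 160 x 25 mm; origin under its centre.
- pen_cup: Bystander: loose white ceramic pen cup, 76 mm across, 95 mm tall; origin under its centre.
- screwdriver: Bystander: loose screwdriver lying on the counter beyond one side of the mat and press; not needed.
- mixing_spatula: Bystander: loose mixing spatula with a wooden handle, 170 mm long, lying on the counter on the other side; not needed.
Not all that is in view belongs to the job. What is meant by the cover is not purple, turquoise or yellow, and is the smaller of those in its own colour.

How it is judged (in metres and radians):
On the way, in this order (a step that is already met when the one before it is completed fails the run):
1. the lever has been swung up (value of joint lift_lever above 1.4 rad), for 0.2 s.
2. then the plate is lifted off the mat in the fingers (height (world z) of cover above 0.03 m and contact force between the fingers and cover above 0.5 N), for 0.2 s.
At the end, for the whole second after the job is handed in: The lever is up (beyond 1.4 rad); the plate is held in the fingers, level within 0.1 rad and still (under 20 mm/s), its underside 3 to 20 mm above the deck, each of its holes within 4 mm sideways of a threaded hole, and it does not touch the press (value of joint lift_lever above 1.4 rad and ((horizontal distance between cover_hole0 and press_hole0 below 0.004 m and horizontal distance between cover_hole1 and press_hole1 below 0.004 m and horizontal distance between cover_hole2 and press_hole2 below 0.004 m and horizontal distance between cover_hole3 and press_hole3 below 0.004 m) or (horizontal distance between cover_hole0 and press_hole2 below 0.004 m and horizontal distance between cover_hole1 and press_hole3 below 0.004 m and horizontal distance between cover_hole2 and press_hole0 below 0.004 m and horizontal distance between cover_hole3 and press_hole1 below 0.004 m)) and z of cover in the frame of press between 0.083 and 0.1 m and angle between cover's own z axis and vertical below 0.1 rad and contact force between cover and press below 0.1 N and contact force between the fingers and cover above 0.5 N and linear speed of cover below 0.02 m/s); the arm keeps its last pose, push and grip.
It fails at once if a bystander was pushed more than 40 mm away (distance of any of impression_tray, tucker, shade_case, pen_cup, screwdriver, mixing_spatula from where it was at the start of the episode above 0.04 m).
It also fails if it takes over 58 s, if anything falls off the work surface, if the arm or the gripper's body presses on something with over 40 N, if the wrist force passes 120 N, or if a joint passes its speed limit or range.

ROBOT

A 6-joint arm with a two-finger parallel gripper is mounted at the origin on the work surface. World frame = base frame: x ahead of the robot, y to its left, z up, the work surface at z = 0. Lengths are in mm, angles in rad, forces in N, time in s.
With the tool pointing down it reaches from about 200 to 875 mm from the base axis. Payload 3.4 kg.
Tool frame: the origin (TCP) lies midway between the tips of the shut fingers; the grasp point (between the pads) lies 19 mm behind it; z points along the fingers, y is the line along which they close (so a half turn about z gives the same grasp; the last joint's range is limited). The gripper opens to 94 mm and grips with 3 to 60 N. Pads are 16 mm wide; open, the fingers measure 119 mm over their backs; the gripper's body (75 mm by 177 mm) begins 78 mm behind the grasp point.
Start: joints at [-0.121, 0.276, 1.505, -0, 1.361, -0.121], TCP at [575.035, -0.01, 205.493] pointing down, gripper open.
Joint ranges: [-2.89, 2.89], [-0.75, 2.08], [0.22, 2.7], [-1.18, 4.32], [0.11, 2.71], [-2.7, 2.7]. Speed limits (rad/s): [2.57, 2.57, 3.14, 3.14, 3.14, 3.14].

INTERFACE

Orientations are given as a unit quaternion [w, x, y, z].
In Python, from rig import ctrl gives the robot as it stands. The module is installed in compiled form; this text tells all that it offers. Calls block until the motion is done:
- ctrl.reach(position, orientation): joint-space move of the TCP to a pose.
- ctrl.move_l(position, velocity=150, rotation=None, max_force=None): straight line of the TCP; rotation=None keeps the orientation; velocity is the mean speed in mm/s. With max_force (N) it stops when the force on the tool has changed by that much, and returns True; else False.
- ctrl.move_joints(angles): joint-space move.
- ctrl.command_gripper(opening, newtons=None): finger opening in mm; newtons is the grip in N (None keeps the last); returns when the fingers have stopped.
- ctrl.wait(seconds).
- ctrl.inverse_kinematics(position, orientation): joint angles nearest the present ones, or None.
- ctrl.get_state(): the state.
- ctrl.grab_frame(name): name is "scene" or "side" or "wrist"; returns (picture, depth): 420x560x3 uint8, red, green, blue; 420x560 float32, mm along the optical axis (not along the pixel's ray), 0 where there is no reading.
- ctrl.camera_params(name): a dict with "camera_matrix" (3x3 intrinsics, pixels), "world_to_cam" (4x4, takes a point from world to camera coordinates); the wrist camera has in their place "T_tool_cam" (4x4, takes a point from camera to tool coordinates, whose origin is the TCP and whose axes are the flange's). Camera axes: x right, y down, z forward; pixel columns grow to the right and rows downward; lengths in mm; the calibration is good to about 2 mm. A picture is of the moment at which its call begins: read the wrist's pose just before it. camera_params takes no time and is no camera call.
A pose or a line that the arm cannot do raises ctrl.IKError and nothing moves.
- ctrl.close_job(): hands the job in; it is judged then, once.
The state is a dict: "t": time; "joint_pos": joint angles; "dq": joint speeds; "tau": joint torques, N m; "tool_pos": TCP position; "orientation": TCP orientation; "wrist_force": force on the tool from outside, world axes, zero at the start; "torque": the same for the moment, N m; "finger_gap": finger opening in mm; "finger_force": force on a finger pad.
Only numpy, scipy, OpenCV 4.12 (cv2) and the standard library are available. Lean on these libraries where they do the work, as an engineer would, in place of code of your own. Each camera call takes 0.05 s, during which the arm holds its last target. There are 200 camera calls.

## Working session

There is one attempt and no reset: what is moved stays moved. The work goes in short steps, each a Python script; the robot and the scene stay as the last script left them, time stands still between calls to the robot, and variables do not carry over. Pictures are saved under pics/ and viewed, at most 10 in all, crops included, and the job is handed in when it is done.

```bash
mkdir -p pics
cat > h.py <<'E'
import numpy as np, cv2
from rig import ctrl
def grab(n):
    s=ctrl.get_state(); p=ctrl.camera_params(n); im,d=ctrl.grab_frame(n)
    K=np.array(p["camera_matrix"])
    if n=="wrist":
        T=pose(s)@np.array(p["T_tool_cam"])
    else: T=np.linalg.inv(np.array(p["world_to_cam"]))
    return im,d,K,T
def pose(s):
    from scipy.spatial.transform import Rotation as R
    w,x,y,z=s["orientation"]; T=np.eye(4); T[:3,:3]=R.from_quat([x,y,z,w]).as_matrix(); T[:3,3]=s["tool_pos"]; return T
def cloud(d,K,T):
    v,u=np.indices(d.shape); P=np.stack([(u-K[0,2])/K[0,0]*d,(v-K[1,2])/K[1,1]*d,d],-1)
    W=P@T[:3,:3].T+T[:3,3]; W[d<=0]=np.nan; return W
def ray(uv,z,K,T):
    uv=np.atleast_2d(uv).astype(float); r=np.c_[(uv[:,0]-K[0,2])/K[0,0],(uv[:,1]-K[1,2])/K[1,1],np.ones(len(uv))]@T[:3,:3].T
    o=T[:3,3]; return o+r*((z-o[2])/r[:,2])[:,None]
def proj(P,K,T):
    c=(np.atleast_2d(P)-T[:3,3])@T[:3,:3]; q=c@K.T; return q[:,:2]/q[:,2:]
def save(n,im): cv2.imwrite("pics/"+n+".png",im[...,::-1])
E
python3 - <<'E'
from h import *
print(ctrl.get_state())
for n in ["scene","side","wrist"]:
    im,d,K,T=grab(n); np.savez(n+".npz",im=im,d=d,K=K,T=T); save(n,im); print(n,T[:3,3],T[:3,2],K[0,0])
E
```

```text
{'t': 0.0, 'joint_pos': array([-1.21015947e-01,  2.76527322e-01,  1.50609996e+00, -8.71529913e-06,
        1.36067741e+00, -1.20998970e-01]), 'dq': array([ 0.00076907, -0.00270174, -0.00028106, -0.00122255, -0.00178815,
        0.00022254]), 'tau': array([ 1.66144628e-04, -4.04588020e+01, -2.37234324e+01,  7.02253589e-02,
        3.46444664e-02, -1.77189750e-04]), 'tool_pos': array([5.74445721e+02, 4.94956101e-02, 2.04656543e+02]), 'orientation': array([-6.71311888e-04,  7.07111879e-01,  7.07101165e-01, -5.31159835e-04]), 'wrist_force': array([-0.10247403, -0.11648456,  0.14323495]), 'torque': array([0.00358826, 0.03907328, 0.00138993]), 'finger_force': 0.0, 'finger_gap': 94.03948624373017}
scene [1215.91010375 -245.60969846 1091.55489327] [-0.5524375   0.14925106 -0.82008349] 409.1607717350176
side [ 137.6347595  1058.22676659  848.08087423] [ 0.27694808 -0.80416229 -0.5259494 ] 464.13970229659316
wrist [574.74041796  77.30677014 383.55330866] [ 1.30603831e-06 -2.65770433e-01 -9.64036346e-01] 316.1959521800575
```

View pics/scene.png

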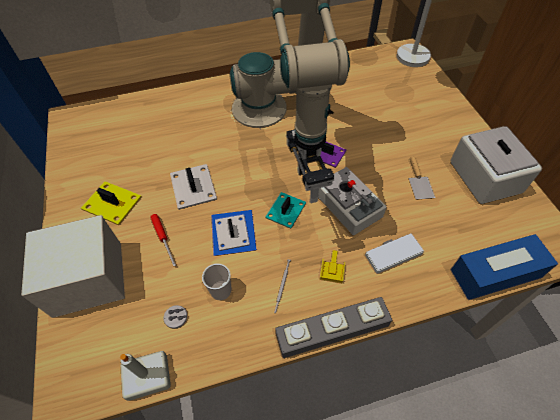

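View pics/side.png

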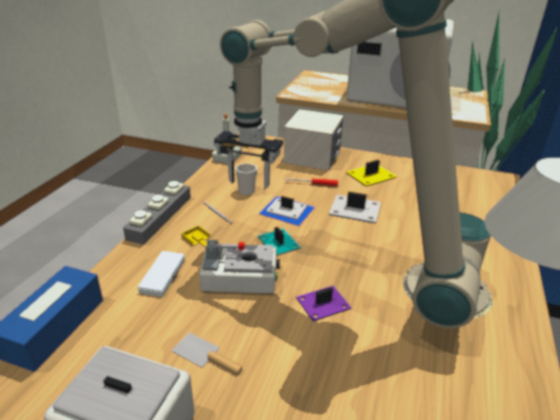

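The scene view shows the silver plate on the blue mat at about (234,232). The larger silver decoy is at (193,185). The press is at (350,200), with its red knob at (351,184). Next I'll get rough positions from depth.

```bash
cat >> h.py <<'E'
def load(n):
    f=np.load(n+".npz"); return f["im"],f["d"],f["K"],f["T"]
def hsv(im): return cv2.cvtColor(im,cv2.COLOR_RGB2HSV)
E
python3 - <<'E'
from h import *
for n,box in [("scene",((205,205,265,260),(330,160,380,230))),("side",((255,190,320,230),(195,230,290,300)))]:
    im,d,K,T=load(n); W=cloud(d,K,T); H=hsv(im)
    for k,b in enumerate(box):
        m=np.zeros(d.shape,bool); m[b[1]:b[3],b[0]:b[2]]=1
        if k==0: m&=(H[...,0]>105)&(H[...,0]<125)&(H[...,1]>150)
        else: m&=((H[...,0]<6)|(H[...,0]>174))&(H[...,1]>150)
        p=W[m]; print(n,k,m.sum(),np.nanmedian(p,0),np.nanmin(p,0),np.nanmax(p,0))
    b=box[1]; w=W[b[1]:b[3],b[0]:b[2]].reshape(-1,3)
    for lo,hi in [(70,90),(90,140)]:
        q=w[(w[:,2]>lo)&(w[:,2]<hi)]; print(n,lo,len(q),q.mean(0),q.min(0),q.max(0))
    q=w[(w[:,2]>65)&(w[:,2]<90)][:,:2].astype(np.float32); print(cv2.minAreaRect(q))
E
```

```text
scene 0 690 [ 538.15569286 -203.47920972    3.87177411] [ 444.34659571 -291.0175252    -3.30733577] [ 607.22915759 -145.37537413   50.45653483]
scene 1 43 [536.58577711 153.97248493 117.80898601] [498.35374923 146.02302694  79.4612341 ] [544.3754489  184.18387411 125.47784771]
scene 70 1133 [545.67144944 156.77030613  79.00953453] [440.87803492  98.6244384   70.01108947] [644.04583647 228.41582409  89.71648975]
scene 90 268 [589.8534292  171.62083644 113.61661161] [524.8259377  146.02302694  90.4930794 ] [627.23137967 200.95730766 125.47784771]
((545.1941528320312, 157.93218994140625), (187.5272216796875, 122.52118682861328), 18.655588150024414)
side 0 205 [ 488.52726305 -169.51182941    6.68286378] [ 451.46399857 -263.36765224    2.25761723] [ 599.58327557 -146.43458695   13.6190248 ]
side 1 31 [531.88170226 164.61648124 121.02881342] [525.24244356 157.81283679 111.9299257 ] [539.80740695 168.33988939 128.14142942]
side 70 1579 [526.11027803 170.23264279  79.60923806] [431.7974788   79.2962211   70.01148055] [633.89660796 242.36393279  89.92262546]
side 90 345 [583.89374528 180.47485421 114.16255231] [523.7652803  149.26326061  90.04633008] [626.45414861 204.64996781 128.14142942]
((538.9747314453125, 163.84967041015625), (195.55908203125, 126.66968536376953), 18.002931594848633)
```

View pics/wrist.png

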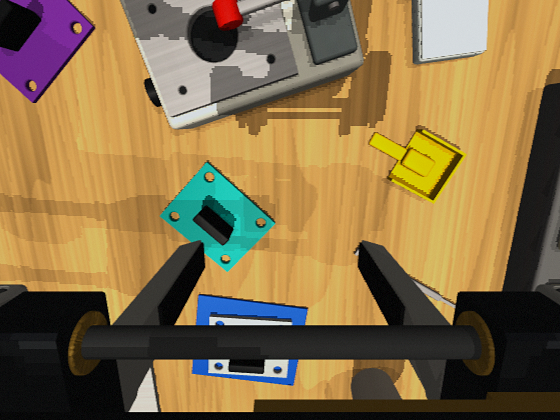

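The wrist view shows the press at the top with its knob at (228,14) and the teal decoy at (215,215). The target plate on the blue mat is at (250,340), partly hidden by the gripper. I'll take wrist views of each target from two places.

Run:
```python
from h import *
q=[0,.70710678,.70710678,0]
for n,p in [("p1",[525,60,235]),("p2",[555,30,285]),("m1",[505,-280,235]),("m2",[535,-310,205])]:
    ctrl.reach(p,q); ctrl.wait(.3)
    im,d,K,T=grab("wrist"); np.savez(n+".npz",im=im,d=d,K=K,T=T)
    save(n,im)
a=np.hstack([load("p1")[0][:300],load("m1")[0][:300]]); b=np.hstack([load("p2")[0][:300],load("m2")[0][:300]])
save("mosaic",cv2.resize(np.vstack([a,b]),(800,428),interpolation=cv2.INTER_AREA)); print(ctrl.get_state()["t"])
```

```text
3.875
```

View pics/mosaic.png

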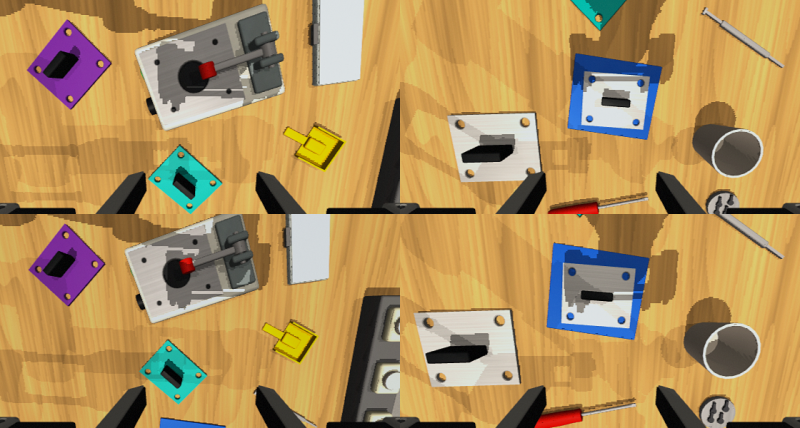

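The mosaic shows the press with its deck holes and knob (p1: deck around full pixel (265,100), knob near (290,97)). It also shows the target plate with four blue-backed holes (m1: around full pixel (300,135)). Next I'll detect those features.

Run:
```python
from h import *
def blobs(m,lo,hi):
    n,l,s,c=cv2.connectedComponentsWithStats(m.astype(np.uint8)); return [(c[i],s[i]) for i in range(1,n) if lo<s[i,4]<hi and max(s[i,2:4])<2.2*min(s[i,2:4])]
def tri(a,b,A,B):
    out=[]
    for x,y in zip(a,b):
        M=[];r=[]
        for uv,(K,T) in ((x,A),(y,B)):
            P=K@np.linalg.inv(T)[:3]
            for k in (0,1): M.append(uv[k]*P[2]-P[k])
        M=np.array(M); out.append(np.linalg.lstsq(M[:,:3],-M[:,3],rcond=None)[0])
    return np.array(out)
for n in ["m1","m2","p1","p2"]:
    im,d,K,T=load(n); H=hsv(im); W=cloud(d,K,T)
    blue=(H[...,0]>100)&(H[...,0]<130)&(H[...,1]>150)&(H[...,2]>60)
    if n[0]=="m":
        for c,s in blobs(blue,15,250):
            if 150<c[0]<400: print(n,"hole",c.round(1),s[2:],ray(c,4,K,T)[0].round(1),ray(c,10,K,T)[0].round(1))
        # bar: by depth
        m=(W[...,2]>42)&(W[...,2]<62); w=W[m]; k=np.hypot(w[:,0]-510,w[:,1]+190)<45
        r=cv2.minAreaRect(w[k][:,:2].astype(np.float32)); print(n,"bar",k.sum(),r,np.median(w[k][:,2]))
    else:
        red=((H[...,0]<6)|(H[...,0]>174))&(H[...,1]>150)&(H[...,2]>60)
        for c,s in blobs(red,50,2000):
            v=W[red]; v=v[np.hypot(v[:,0]-530,v[:,1]-160)<40]
            print(n,"red",c.round(1),s, np.nanmedian(v,0).round(1),np.nanmax(v,0).round(1),np.nanmin(v,0).round(1))
        dark=(im.max(-1)<75)
        for c,s in blobs(dark,12,150):
            w=ray(c,80,K,T)[0]
            if np.hypot(w[0]-516,w[1]-152)<75: print(n,"dark",c.round(1),s[2:],w.round(1))
        m=(abs(W[...,2]-80)<4); w=W[m]; k=np.hypot(w[:,0]-516,w[:,1]-152)<45; print("deck z",np.median(w[k][:,2]))
```

```text
m1 hole [268.5 110.7] [ 8 10 65] [ 490.4 -186.8    4. ] [ 490.6 -187.1   10. ]
m1 hole [336.3 116.1] [ 8 10 64] [ 574.6 -193.     4. ] [ 573.6 -193.1   10. ]
m1 hole [264.8 165.9] [ 9  9 55] [ 485. -255.    4.] [ 485.3 -254.2   10. ]
m1 hole [329.8 170.9] [ 8  9 53] [ 569.5 -261.3    4. ] [ 568.6 -260.4   10. ]
m1 bar 310 ((524.77490234375, -223.54437255859375), (12.04001235961914, 36.356712341308594), 85.86746215820312) 49.45863800935433
m2 hole [240.6  80.8] [10 11 84] [ 490.  -186.7    4. ] [ 490.7 -187.4   10. ]
m2 hole [315.5  86.9] [10 11 82] [ 574.4 -192.9    4. ] [ 573.7 -193.5   10. ]
m2 hole [238.1 143. ] [ 9 10 68] [ 484.9 -255.1    4. ] [ 485.7 -254.7   10. ]
m2 hole [309.5 148.4] [10 10 69] [ 569.3 -261.2    4. ] [ 568.8 -260.7   10. ]
m2 bar 383 ((524.8643188476562, -223.64669799804688), (11.999892234802246, 36.48146438598633), 85.53077697753906) 49.32862618173698
p1 red [290.2  98.1] [278  86  25  26 450] [533.4 157.8 121.3] [544.5 169.4 125. ] [522.9 147.2  78.9]
p1 dark [300.6  58.2] [ 8  9 54] [544.4 197.1  80. ]
p1 dark [219.8  86.9] [ 7  8 42] [465.1 171.2  80. ]
p1 dark [320.  127.5] [ 7  8 42] [565.3 132.5  80. ]
p1 dark [242.9 152.9] [ 7  7 37] [485.9 106.8  80. ]
deck z 79.54243056058021
p2 red [261.1  71.6] [251  61  22  23 346] [534.  157.6 121.3] [544.7 168.6 124.8] [523.5 147.3 112.3]
p2 dark [272.8  38.7] [ 7  8 44] [544.8 196.9  80. ]
p2 dark [201.3  64.4] [ 6  6 31] [464.9 170.9  80. ]
p2 dark [291.1 101.2] [ 7  7 40] [565.4 132.3  80. ]
p2 dark [222.7 124.4] [ 6  6 29] [485.8 106.5  80. ]
deck z 79.46739230283976
```

Both views agree: the plate is at (529.7,-223.9) with yaw -0.074, and the press is at (515.2,151.9) with yaw 0.3145. The deck is at z≈79.5 and the bar top at 49.4. The knob is at about (534,158,115), so the lever is at about 0.04 rad. Now I'll swing the lever.

```bash
cat >> h.py <<'E'
from scipy.spatial.transform import Rotation as R
PC=np.array([515.2,151.8]); PY=.3145; MC=np.array([529.7,-223.9]); MY=-.074
def quat(yaw):  # tool y along object's y, tool x along object's -x, z down
    c,s=np.cos(yaw),np.sin(yaw); M=np.array([[-c,-s,0],[-s,c,0],[0,0,-1]]).T
    x,y,z,w=R.from_matrix(M).as_quat(); return [w,x,y,z]
def press(x,y,z):
    c,s=np.cos(PY),np.sin(PY); return np.array([PC[0]+c*x-s*y,PC[1]+s*x+c*y,z])
def knob(a): return press(98-78*np.cos(a),0,112+78*np.sin(a)-19)
E
python3 - <<'E'
from h import *
q=quat(PY); up=knob(.04)+[0,0,110]
print(ctrl.inverse_kinematics(up,q)); ctrl.command_gripper(45)
ctrl.reach(up,q); print(ctrl.move_l(knob(.04),100,max_force=12))
ctrl.command_gripper(10,8); s=ctrl.get_state(); print(s["finger_gap"],s["finger_force"],s["wrist_force"],s["t"])
for a in np.linspace(.04,1.66,10)[1:]:
    ctrl.move_l(knob(a),90)
    s=ctrl.get_state(); print(round(a,2),s["finger_gap"],s["wrist_force"].round(1),s["t"])
ctrl.command_gripper(45); ctrl.wait(.2); p=s["tool_pos"]; ctrl.move_l(p+[0,0,70],150)
im,d,K,T=grab("scene"); c=proj(knob(1.6),K,T)[0].astype(int); x,y=np.clip(c-[70,60],0,None)
cr=im[y:y+150,x:x+160]; cr=cv2.resize(cr,None,fx=3,fy=3)
im2,d2,K2,T2=grab("side"); c=proj(knob(1.6),K2,T2)[0].astype(int); x,y=np.clip(c-[70,60],0,None)
save("lever",np.hstack([cr[:,:400],cv2.resize(im2[y:y+150,x:x+133],(399,450))])); print(ctrl.get_state()["t"])
for I,D,k,t in ((im,d,K,T),(im2,d2,K2,T2)):
    W=cloud(D,k,t);H=hsv(I); m=((H[...,0]<6)|(H[...,0]>174))&(H[...,1]>150)&(np.hypot(W[...,0]-610,W[...,1]-182)<60); print(m.sum(),np.median(W[m],0))
E
```

```text
[ 1.62655381e-01  2.48675175e-01  1.54170673e+00 -4.44089210e-16
  1.35121075e+00 -1.72264095e+00]
False
17.94583957961385 8.001179695129395 [-0.51435644  0.97408335  0.87377752] 8.2583
0.22 17.793715758661335 [-1.9 -0.3  1.6] 8.5667
0.4 17.986786491344574 [-3.1 -1.1  2.9] 8.875
0.58 17.773553934217887 [-2.9  0.5  3. ] 9.1833
0.76 17.718333862844933 [-2.8  1.   3.6] 9.4917
0.94 17.705134031194625 [-1.4  0.8  3.2] 9.8
1.12 17.889151652321228 [-0.6  1.3  1.5] 10.1083
1.3 17.655634976810813 [-0.1  1.2  1.5] 10.4167
1.48 17.958246260520173 [1.3 1.5 0.9] 10.725
1.66 18.131775903216393 [0.7 0.1 2.1] 11.0333
12.5667
44 [608.62004217 176.67654981 196.43463395]
29 [602.7759748  188.8062365  195.61764143]
```

View pics/lever.png

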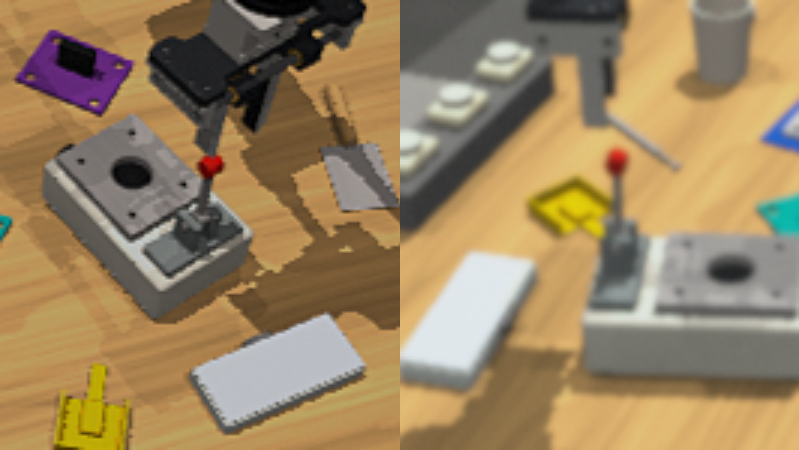

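The crops show the lever upright, with the knob at (210,165) in the left one and (618,160) in the right one, and the deck clear. Now I'll grasp the plate.

Run:
```python
from h import *
q=quat(MY); g=np.r_[MC,17.]
ctrl.reach(g+[0,0,200],q); ctrl.move_l(g+[0,0,50],150); print(ctrl.move_l(g,60,max_force=8))
ctrl.command_gripper(6,35); s=ctrl.get_state(); print(s["finger_gap"],s["finger_force"],s["wrist_force"],s["tool_pos"])
ctrl.move_l(g+[0,0,30],50); ctrl.move_l(g+[0,0,205],120); ctrl.wait(.4); s=ctrl.get_state(); print(s["finger_gap"],s["finger_force"],s["wrist_force"],s["t"])
p=press(0,0,222.); ctrl.reach(p,quat(PY)); ctrl.move_l(press(0,0,125.),120); ctrl.wait(.5)
s=ctrl.get_state(); print(s["tool_pos"],s["wrist_force"],s["t"],p)
for n in ["wrist","scene","side"]:
    im,d,K,T=grab(n); np.savez("h_"+n+".npz",im=im,d=d,K=K,T=T)
    if n=="wrist": a=im
    else:
        c=proj(press(0,0,100),K,T)[0].astype(int); b=cv2.resize(im[c[1]-50:c[1]+50,c[0]-65:c[0]+65],(273,210)); L=b if n=="scene" else np.vstack([L,b])
save("hold",cv2.resize(np.hstack([a,L]),(800,403)))
```

```text
False
11.732429176364942 34.999884366989136 [ 0.14693495 -0.13390432  0.56281365] [ 529.76154164 -223.92544923   17.1554391 ]
11.714044736916938 34.99906897544861 [ 0.24813932 -1.23236673 -2.19274252] 19.6083
[515.22546556 151.85098763 125.13014978] [-0.17853365 -0.44468186 -3.00324393] 22.4667 [515.2 151.8 222. ]
```

View pics/hold.png

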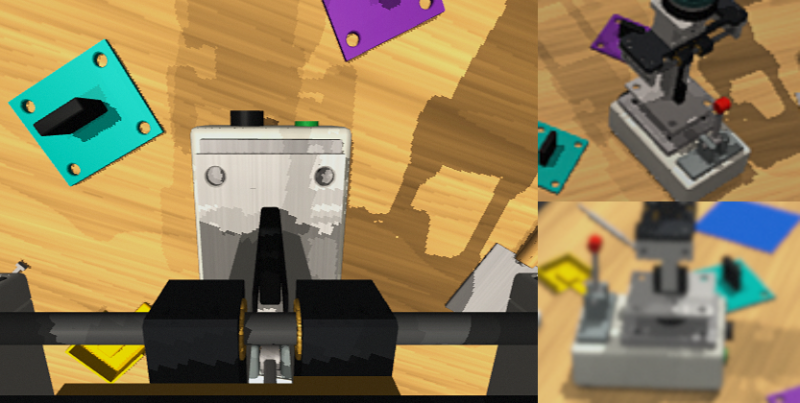

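The plate is held level over the deck. The wrist view shows two of its holes at (215,176) and (325,176) in the picture, and the deck hole isn't visible through them yet. I'll descend to 1 cm and check alignment through the holes.

Run:
```python
from h import *
print(ctrl.move_l(press(0,0,103.5),40,max_force=6)); ctrl.wait(.5)
s=ctrl.get_state(); print(s["tool_pos"],s["wrist_force"],s["t"],s["finger_force"])
im,d,K,T=grab("wrist"); np.savez("f_wrist.npz",im=im,d=d,K=K,T=T); W=cloud(d,K,T)
m=(W[...,2]>90)&(W[...,2]<104)&(np.hypot(W[...,0]-PC[0],W[...,1]-PC[1])<75)
A=np.c_[W[m][:,:2]-PC,np.ones(m.sum())]; f=np.linalg.lstsq(A,W[m][:,2],rcond=None)[0]; print("plate top plane",f,m.sum())
g=cv2.cvtColor(im,cv2.COLOR_RGB2GRAY); crops=[]
for y in (34,-34):
    for h,x in ((96.5,"plate"),(80,"deck")): print(x,y,proj(press(-42,y,h),K,T)[0].round(1))
    c=proj(press(-42,y,96.5),K,T)[0].round().astype(int); print(c); crops.append(cv2.resize(im[c[1]-18:c[1]+18,c[0]-18:c[0]+18],(396,396),interpolation=cv2.INTER_CUBIC))
save("fit",np.hstack(crops))
```

```text
False
[515.2378877  151.79866803 103.59408334] [ 0.39490458 -0.35938841 -3.35170933] 23.8 34.99926567077637
plate top plane [ 2.80049585e-03 -3.12809546e-04  9.61107152e+01] 15074
plate 34 [338.  184.5]
deck 34 [333.6 179.7]
[338 185]
plate -34 [223.9 184.3]
deck -34 [228.4 179.6]
[224 184]
```

View pics/fit.png

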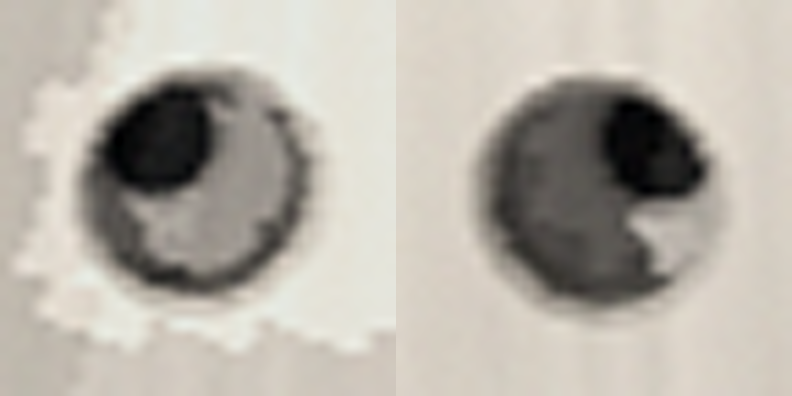

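The crops show the threaded holes (dark discs at (160,137) and (655,145)) through the plate holes within about 1 px (0.6 mm) of the predicted parallax. The plate is level within 0.003 rad with its underside at about 90 mm, which is about 10 mm above the deck. I'm handing in.

```bash
python3 -c "
from rig import ctrl
print(ctrl.close_job())"
```

```text
the job is handed in; nothing more can be done
None
```

The job is handed in, with no verdict returned: the lever is up, and the plate is held level about 10 mm above the deck with its holes within about 1 mm of the threaded holes, by the last wrist-camera check.

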